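Block up the instrument transport case

TASK

Get the instrument case ready for transport: slide each of the three instruments up against an end of its own channel (either end), and fill the gap left over with the beech blocking piece that fits it, pushed right down so that its body is flush with the rim and the instrument cannot shift. Leave the spare short piece and all the other things on the bench where they stand.

Things in the scene. Friction and masses are not known exactly. Their poses are not given: they have to be found in the camera images.
- case: Open plywood transport case, 172 (x) x 168 (y) mm, 46 high, fixed to the bench. Origin: centre of its underside, z up. Floor and all walls 6 thick. Two full-height dividers make three straight channels along the case's x axis, each 160 long, 48 wide and 40 deep, with centre lines at case y = -54, 0 and +54 mm; the end walls' inner faces are at case x = -80 and +80 mm.
- load_cell_mid (a point): Instrument in the case, bare aluminium bar with four dark screw dots on top: 115 long (its x axis, along a channel) x 44 wide x 38 high (0.25 to 0.8 kg), with an upright round steel knob, 16 diameter and 26 high, at the middle of its top. It lies loose in one of the channels (any one), clear of both ends, and slides along it. Point: centre of the 115 x 44 x 38 body, 19 above its underside and 19 below the knob's foot. It leaves 45 mm of its channel empty in all.
- die_block_mid (a point): Instrument in the case, bright steel block with two large dark dots on top: 100 long (its x axis, along a channel) x 44 wide x 38 high (0.25 to 0.8 kg), with an upright round steel knob, 16 diameter and 26 high, at the middle of its top. It lies loose in one of the channels (any one), clear of both ends, and slides along it. Point: centre of the 100 x 44 x 38 body, 19 above its underside and 19 below the knob's foot. It leaves 60 mm of its channel empty in all.
- sensor_head_mid (a point): Instrument in the case, grey painted housing with dark vent slits on top: 85 long (its x axis, along a channel) x 44 wide x 38 high (0.25 to 0.8 kg), with an upright round steel knob, 16 diameter and 26 high, at the middle of its top. It lies loose in one of the channels (any one), clear of both ends, and slides along it. Point: centre of the 85 x 44 x 38 body, 19 above its underside and 19 below the knob's foot. It leaves 75 mm of its channel empty in all.
- piece_41_mid (a point): Beech blocking piece standing upright on the bench: body 41 long (its x axis) x 44 wide (y) x 40 high, the lower 8 mm bevelled in by 3 mm on all four sides; on top, centred, an upright grip tab 24 long (x) x 14 thick (y) x 40 high. Overall height 80. Point: on the vertical centre line, 40 above the underside. Pairs with the instrument that leaves 45 mm.
- piece_56_mid (a point): Beech blocking piece standing upright on the bench: body 56 long (its x axis) x 44 wide (y) x 40 high, the lower 8 mm bevelled in by 3 mm on all four sides; on top, centred, an upright grip tab 24 long (x) x 14 thick (y) x 40 high. Overall height 80. Point: on the vertical centre line, 40 above the underside. Pairs with the instrument that leaves 60 mm.
- piece_71_mid (a point): Beech blocking piece standing upright on the bench: body 71 long (its x axis) x 44 wide (y) x 40 high, the lower 8 mm bevelled in by 3 mm on all four sides; on top, centred, an upright grip tab 24 long (x) x 14 thick (y) x 40 high. Overall height 80. Point: on the vertical centre line, 40 above the underside. Pairs with the instrument that leaves 75 mm.
- piece_27_mid (a point): Beech blocking piece standing upright on the bench: body 27 long (its x axis) x 44 wide (y) x 40 high, the lower 8 mm bevelled in by 3 mm on all four sides; on top, centred, an upright grip tab 24 long (x) x 14 thick (y) x 40 high. Overall height 80. Point: on the vertical centre line, 40 above the underside. A spare: too short to hold any instrument fast; leave it where it stands.
- flask_mid (a point): Bystander: tall white closed bottle, 54 across, 150 high (mm), standing loose on the bench. Point: its centre, half-way up.
- crucible_mid (a point): Bystander: small white porcelain cup, 48 across, 42 high (mm), standing loose on the bench. Point: its centre, half-way up.
- jar_mid (a point): Bystander: clear jar with a cap, 56 across, 75 high (mm), standing loose on the bench. Point: its centre, half-way up.
- weight_mid (a point): Bystander: steel weight with a knob on top, 56 across, 60 high (mm), standing loose on the bench. Point: its centre, half-way up.
- tin_mid (a point): Bystander: closed aluminium tin, 60 across, 45 high (mm), standing loose on the bench. Point: its centre, half-way up.
- carton_mid (a point): Bystander: cardboard carton 55 x 45, 60 high (mm), standing loose on the bench. Point: its centre, half-way up.
There are look-alikes about, which are no part of the job. Leave any blue look-alike of the part that bears piece_71_mid alone.

How it is judged:
At the end, for the whole second after the job is handed in: Each instrument lies flat on its channel floor with its piece (41 with 115, 56 with 100, 71 with 85 mm) in line beside it: upright, centre lines within 7 mm, along the channel within 0.15 rad, point 43 to 49.5 mm above the case's underside, at most 6 mm of play between the two (horizontal distance between load_cell_mid and piece_41_mid below 0.084 m and y of piece_41_mid in the frame of load_cell_mid between -0.007 and 0.007 m and z of piece_41_mid in the frame of case between 0.043 and 0.0495 m and z of load_cell_mid in the frame of case between 0.022 and 0.0285 m and angle between the x axis of each of piece_41_mid, piece_56_mid, piece_71_mid and the x axis of case, either way round below 0.15 rad and angle between each of piece_41_mid, load_cell_mid, piece_56_mid, die_block_mid, piece_71_mid, sensor_head_mid's own z axis and vertical below 0.08 rad and x of load_cell_mid in the frame of case between -0.085 and 0.085 m and y of load_cell_mid in the frame of case between -0.085 and 0.085 m and x of piece_41_mid in the frame of case between -0.085 and 0.085 m and y of piece_41_mid in the frame of case between -0.085 and 0.085 m and horizontal distance between die_block_mid and piece_56_mid below 0.084 m and y of piece_56_mid in the frame of die_block_mid between -0.007 and 0.007 m and z of piece_56_mid in the frame of case between 0.043 and 0.0495 m and z of die_block_mid in the frame of case between 0.022 and 0.0285 m and x of die_block_mid in the frame of case between -0.085 and 0.085 m and y of die_block_mid in the frame of case between -0.085 and 0.085 m and x of piece_56_mid in the frame of case between -0.085 and 0.085 m and y of piece_56_mid in the frame of case between -0.085 and 0.085 m and horizontal distance between sensor_head_mid and piece_71_mid below 0.084 m and y of piece_71_mid in the frame of sensor_head_mid between -0.007 and 0.007 m and z of piece_71_mid in the frame of case between 0.043 and 0.0495 m and z of sensor_head_mid in the frame of case between 0.022 and 0.0285 m and x of sensor_head_mid in the frame of case between -0.085 and 0.085 m and y of sensor_head_mid in the frame of case between -0.085 and 0.085 m and x of piece_71_mid in the frame of case between -0.085 and 0.085 m and y of piece_71_mid in the frame of case between -0.085 and 0.085 m); the robot touches nothing.
It fails at once if a bystander (bottle, cup, jar, weight, tin or carton) is moved by more than 30 mm (distance of any of flask_mid, crucible_mid, jar_mid, weight_mid, tin_mid, carton_mid from where it was at the start of the episode above 0.03 m).
It fails at once if the spare short piece is moved by more than 30 mm (distance of piece_27_mid from where it was at the start of the episode above 0.03 m).
It also fails if it takes over 72 s, if anything falls off the work surface, if the arm or the gripper's body presses on something with over 40 N, if the wrist force passes 120 N, or if a joint passes its speed limit or range.

ROBOT

A 6-joint arm with a two-finger parallel gripper is mounted at the origin on the work surface. World frame = base frame: x ahead of the robot, y to its left, z up, the work surface at z = 0. Lengths are in m, angles in rad, forces in N, time in s.
With the tool pointing down it reaches from about 0.35 to 0.875 m from the base axis. Payload 4.2 kg.
Tool frame: the origin (TCP) lies midway between the tips of the shut fingers; the grasp point (between the pads) lies r.hold_point_z behind it (r.hold_point_z is the distance from the TCP to the grasp point, in m); z points along the fingers, y is the direction in which the jaws open and shut (so a half turn about z gives the same grasp; the last joint's range is limited). The gripper opens to 85 mm and grips with 20 to 120 N. Pads are 22 mm wide; open, the fingers measure 114 mm over their backs; the gripper's body (76 mm by 85 mm) begins 54 mm behind the grasp point. The pads swing forward as they close: fully open they stand 13 mm farther back than shut.
Start: joints at [-0.969, 0.385, 0.008, 0, -1.194, -0.259], TCP at [0.21, -0.589, 0.231] pointing down, gripper open.
Joint ranges: [-3.14, 3.14], [-1.21, 2.06], [-1.07, 1.41], [-3.16, 2.05], [-2.99, -0.16], [-3.1, 3.1]. Speed limits (rad/s): [2.79, 2.79, 3.14, 3.14, 3.14, 3.14].

INTERFACE

Orientations are given as a rotation vector (axis times angle).
In Python, from cell import r gives the robot as it stands.
- The arm moves only by the tool drive_tool, never from a script. Its argument "targets" is a list of rows, each a list of 6 numbers: the shift along the world's x, y, z in m, then the turn, a rotation vector about the world's x, y, z in rad. In form: [[tx, ty, tz, wx, wy, wz], ...]. A call has 1 to 10 rows; each row shifts and turns the commanded pose from where the row before left it; what a row does not reach is not made up. A row lasts 1/12 s, in which the tool goes at most 41.7 mm and 7.16 degrees, less where a joint would pass 70% of its speed; a pose out of reach is approached as far as the arm can. A call with a gripper value outside its range is refused whole. "hand" is the opening, from 0 (shut) to 1 (fully open), set as the call begins (left out, the last holds). The fingers move at their own pace and stop on an object; the grip force is fixed at half the most. Time passes only in rows, so rows that do not move let the fingers close. It gives the time, the measured TCP pose, the force and the opening at its end, in the units of the state.
- r.sense(): the state, without advancing time (a new reading comes with each control period).
- r.capture(name): name is "side" or "top" or "wrist"; returns the picture (400x640x3 uint8, red, green, blue); there is no depth.
- r.camera_params(name): a dict with "K" (3x3 intrinsics, pixels), "pose" (4x4, takes a point from camera to world coordinates). Camera axes: x right, y up, looking along -z (the intrinsics and any distortion apply to the point x, -y, -z); pixel columns grow to the right and rows downward; lengths in m; the calibration is good to about 2 mm. A picture is of the moment at which its call begins: read the wrist's pose just before it. camera_params takes no time and is no camera call; for the wrist camera it gives the pose at the moment of the call.
- r.close_job(): hands the job in, once; it reports no verdict.
The state is a dict: "t": time; "q": joint angles; "dq": joint speeds; "effort": joint torques, N m; "ee_pos": TCP position; "tool_rot": TCP orientation; "wrist_force": force on the tool from outside, world axes, zero at the start; "moment": the same for the moment, N m; "width": opening from 0.0 (shut) to 1.0 (fully open).
Only numpy, scipy, OpenCV 4.12 (cv2) and the standard library are available. Lean on these libraries where they do the work, as an engineer would, in place of code of your own. Each camera call takes 0.05 s, during which the arm holds its last target. There are 200 camera calls.

## Working session

There is one attempt and no reset: what is moved stays moved. The work goes in short steps, Python scripts to look and compute and a tool call to move; the robot and the scene stay as the last step left them, time stands still between calls to the robot, and variables do not carry over. Pictures are saved under pics/ and viewed, on a budget of 10 in all, crops included, one or two more only if the job needs it, and the job is handed in when it is done.

Besides the shell and the picture viewer there is one more tool, called after ">>>" by a JSON object that holds its "name" and its "arguments", one argument or row to a line. drive_tool: Moves the arm, as the interface text tells. Its arguments: {"type":"object","properties":{"targets":{"type":"array","items":{"type":"array","items":{"type":"number"}}},"hand":{"type":"number"}},"required":["targets"]}

```bash
ls; mkdir -p pics
python3 - <<'E'
from cell import r
import cv2,numpy as np
s=r.sense();print(s['t'],s['ee_pos'],s['tool_rot'],s['width'],r.hold_point_z)
for n in ('top','side'):
    im=r.capture(n);cv2.imwrite(f'pics/{n}0.png',im[:,:,::-1]);p=r.camera_params(n);print(n,p)
a=cv2.imread('pics/top0.png');cv2.imwrite('pics/top0b.png',cv2.resize(a,(800,500),interpolation=cv2.INTER_CUBIC))
E
```

```text
pics
0.0 [ 0.20986879 -0.58806693  0.23020365] [ 0.53541207 -3.09512786 -0.00345192] 0.9988123294599448 0.0187
top {'K': array([[458.12171016,   0.        , 316.08158474],
       [  0.        , 458.12171016, 197.55561556],
       [  0.        ,   0.        ,   1.        ]]), 'pose': array([[ 0.06021551,  0.97408736, -0.21800898,  0.28362065],
       [-0.99818429,  0.05908737, -0.0116964 ,  0.0883633 ],
       [ 0.00148826,  0.21831744,  0.97587667,  1.2282061 ],
       [ 0.        ,  0.        ,  0.        ,  1.        ]])}
side {'K': array([[488.57368247,   0.        , 325.04573109],
       [  0.        , 488.57368247, 196.9738912 ],
       [  0.        ,   0.        ,   1.        ]]), 'pose': array([[-0.98666676,  0.11766195, -0.11244719,  0.39452893],
       [-0.162662  , -0.73607067,  0.65707005,  0.89189404],
       [-0.00545693,  0.66660006,  0.74539559,  1.00268915],
       [ 0.        ,  0.        ,  0.        ,  1.        ]])}
```

View pics/top0b.png

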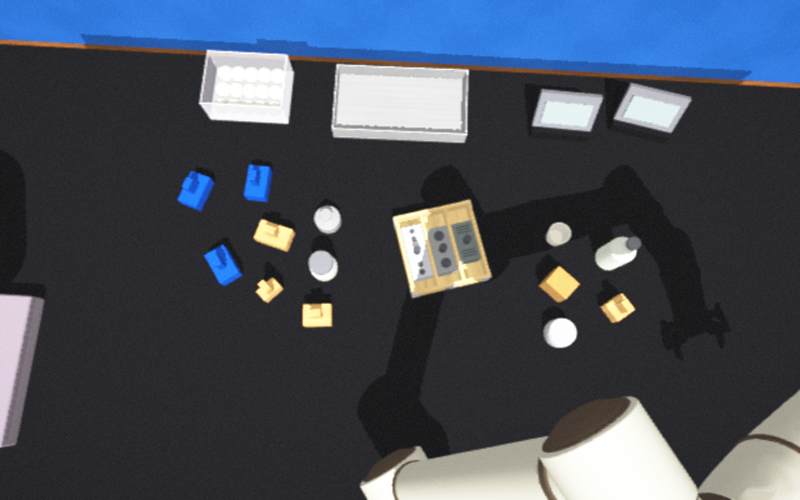

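View pics/side0.png

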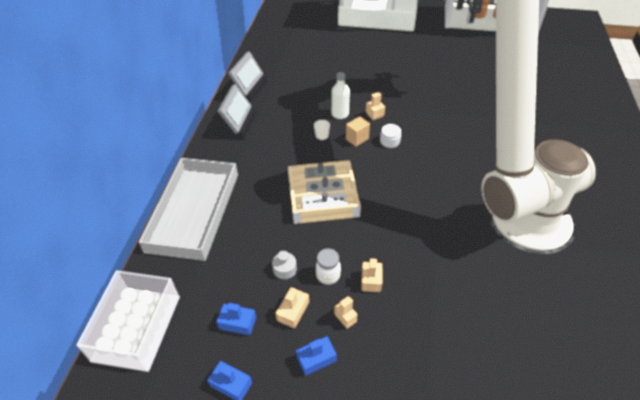

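Top view (800-wide): the case is at (442,248). The beech pieces are at (274,235), (268,290), (317,315) and (617,307), and (559,283) is the carton. Three blue look-alikes are at (196,189), (258,182) and (223,264). Next I'll measure roughly by casting rays.

```bash
cat > h.py <<'E'
import numpy as np, cv2
from cell import r
from scipy.spatial.transform import Rotation as R
def ray(P,u,v):
    d=np.linalg.inv(P['K'])@[u,v,1]; d=P['pose'][:3,:3]@[d[0],-d[1],-d[2]]; return P['pose'][:3,3],d
def onz(P,u,v,z):
    o,d=ray(P,u,v); return o+d*(z-o[2])/d[2]
def proj(P,X):
    c=P['pose'][:3,:3].T@(np.array(X)-P['pose'][:3,3]); p=P['K']@[c[0],-c[1],-c[2]]; return p[:2]/p[2]
def tri(P1,a,P2,b):
    o1,d1=ray(P1,*a);o2,d2=ray(P2,*b);A=np.c_[d1,-d2];t=np.linalg.lstsq(A,o2-o1,rcond=None)[0]
    p,q=o1+t[0]*d1,o2+t[1]*d2; return (p+q)/2,np.linalg.norm(p-q)
def beech(im): # BGR
    h=cv2.cvtColor(im,cv2.COLOR_BGR2HSV); return cv2.inRange(h,(8,60,90),(28,255,255))
E
python3 - <<'E'
from h import *
T=r.camera_params('top');a=cv2.imread('pics/top0.png')
m=beech(a);n,l,st,c=cv2.connectedComponentsWithStats(m)
for i in range(1,n):
    if 60<st[i,4]<20000:
        rc=cv2.minAreaRect(np.argwhere(l==i)[:,::-1].astype(np.float32))
        print(st[i],c[i].round(1),'z.02',onz(T,*c[i],.03)[:2].round(3),[x for x in rc])
        if st[i,4]>1000: print([onz(T,*q,.046)[:2].round(3) for q in cv2.boxPoints(rc)])
W=r.camera_params('wrist');s=r.sense();Rt=R.from_rotvec(s['tool_rot']).as_matrix()
print('wrist cam in tool',Rt.T@(W['pose'][:3,3]-s['ee_pos']),(Rt.T@W['pose'][:3,:3]).round(3),W['K'],Rt.round(3))
crop=lambda x,y,w,h,f:cv2.resize(a[y:y+h,x:x+w],None,fx=f,fy=f,interpolation=cv2.INTER_CUBIC)
cv2.imwrite('pics/mos.png',np.hstack([crop(200,160,75,110,5),crop(308,155,90,110,5)[:, :420]]))
E
```

```text
[  0  32 165  12 496] [78.3 37.5] z.02 [0.985 0.821] [(81.98807525634766, 37.72257995605469), (164.35360717773438, 3.3345041275024414), 3.066485643386841]
[ 231   45  409   26 1167] [439.4  57.3] z.02 [ 0.986 -0.227] [(435.02154541015625, 57.112308502197266), (408.7585754394531, 3.550081253051758), 3.1798300743103027]
[array([0.971, 0.372]), array([0.982, 0.372]), array([ 0.982, -0.787]), array([ 0.971, -0.785])]
[ 314  160   79   77 1793] [361.4 197.8] z.02 [ 0.558 -0.019] [(353.7241516113281, 197.76089477539062), (68.97813415527344, 64.2844467163086), 75.30268096923828]
[array([0.616, 0.113]), array([ 0.672, -0.052]), array([ 0.492, -0.104]), array([0.44 , 0.056])]
[318 172  20  11 132] [327.2 176.6] z.02 [0.611 0.076] [(327.2705078125, 176.52459716796875), (7.329258441925049, 18.609445571899414), 76.75948333740234]
[202 175  34  27 586] [219.  187.9] z.02 [0.562 0.365] [(218.90000915527344, 187.80001831054688), (31.306549072265625, 19.289894104003906), 18.434946060180664]
[316 181  13  49  99] [321.6 204.5] z.02 [0.533 0.087] [(321.6606750488281, 205.0811309814453), (49.0095176696
[... 374 characters left out ...]
.02 [ 0.449 -0.37 ] [(494.0536804199219, 246.36241149902344), (18.842334747314453, 22.774648666381836), 55.00797653198242]
[241 242  25  20 457] [253.3 251.8] z.02 [0.397 0.258] [(253.0, 251.5), (19.0, 24.0), 90.0]
[432 373  13  27 128] [436.7 388.2] z.02 [ 0.091 -0.221] [(436.2268371582031, 386.9645690917969), (27.84212303161621, 6.775738716125488), 70.82099914550781]
wrist cam in tool [ 0.08425439  0.00066969 -0.14382992] [[ 0.001  0.946  0.324]
 [ 1.    -0.    -0.   ]
 [-0.     0.324 -0.946]] [[327.21786359   0.         315.97451154]
 [  0.         327.21786359 195.93130579]
 [  0.           0.           1.        ]] [[-0.942 -0.336 -0.001]
 [-0.336  0.942  0.002]
 [ 0.     0.002 -1.   ]]
```

View pics/mos.png

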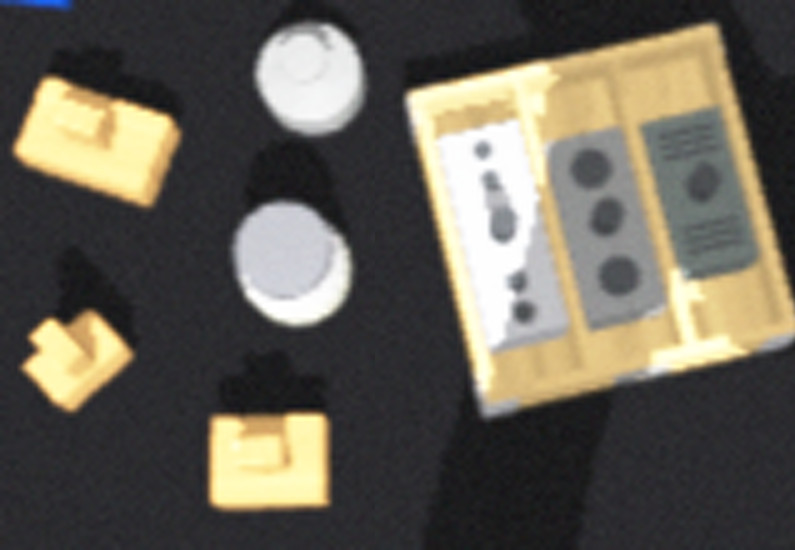

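The mosaic shows 71 at (219,188) in raw top pixels and 56 at (253,252). The short ones, at (214,231) and (494,246), are the 27/41 candidates. In the case, left to right, are the load cell, die block and sensor head. The wrist camera will settle it from close by.

>>> {"name": "drive_tool", "arguments": {
  "targets": [
    [0.026, 0.032, 0.005, 0, 0, 0],
    [0.026, 0.032, 0.005, 0, 0, 0],
    [0.026, 0.032, 0.005, 0, 0, 0],
    [0.026, 0.032, 0.005, 0, 0, 0],
    [0.026, 0.032, 0.005, 0, 0, 0],
    [0.026, 0.032, 0.005, 0, 0, 0],
    [0.026, 0.032, 0.005, 0, 0, 0],
    [0.026, 0.032, 0.005, 0, 0, 0],
    [0, 0, 0, 0, 0, 0],
    [0, 0, 0, 0, 0, 0]
  ],
  "hand": 0.5
}}

```text
t: 0.93
ee_pos: [0.4193, -0.3308, 0.2713]
tool_rot: [-0.542, 3.094, 0.0]
wrist_force: [-0.9, 0.1, -1.2]
width: 0.503
```

```bash
cat >> h.py <<'E'
def snap(n):
    P=r.camera_params('wrist');im=r.capture('wrist')[:,:,::-1].copy();cv2.imwrite(f'pics/{n}.png',im);np.savez(f'pics/{n}.npz',**P);return P,im
E
python3 -c "
from h import *
snap('w1');s=r.sense();print(s['t'],s['ee_pos'],s['tool_rot'],s['wrist_force'])"
```

```text
0.9833 [ 0.41832761 -0.33181957  0.27096909] [ 5.38642027e-01 -3.09439040e+00 -9.15879003e-04] [ 0.4160885  -0.92387916  0.01168727]
```

>>> {"name": "drive_tool", "arguments": {
  "targets": [
    [0.014, 0.037, 0, 0, 0, 0],
    [0.014, 0.037, 0, 0, 0, 0],
    [0.014, 0.037, 0, 0, 0, 0],
    [0.014, 0.037, 0, 0, 0, 0],
    [0.014, 0.037, 0, 0, 0, 0],
    [0.014, 0.037, 0, 0, 0, 0],
    [0.014, 0.037, 0, 0, 0, 0],
    [0.014, 0.037, 0, 0, 0, 0],
    [0.01, 0.035, 0, 0, 0, 0],
    [0, 0, 0, 0, 0, 0]
  ]
}}

```text
t: 1.82
ee_pos: [0.5415, 0.0014, 0.2703]
tool_rot: [0.54, -3.094, -0.001]
wrist_force: [0.2, -0.3, 0.1]
width: 0.502
```

```bash
python3 -c "
from h import *
snap('w2');s=r.sense();print(s['t'],s['ee_pos'],s['tool_rot'],s['wrist_force'])"
```

```text
1.8667 [ 0.54050811 -0.00054956  0.27027072] [ 5.38246108e-01 -3.09330043e+00  7.36744970e-06] [-0.39004436  0.0577357  -0.07273316]
```

>>> {"name": "drive_tool", "arguments": {
  "targets": [
    [-0.01, 0.038, 0, 0, 0, 0],
    [-0.01, 0.038, 0, 0, 0, 0],
    [-0.01, 0.038, 0, 0, 0, 0],
    [-0.01, 0.038, 0, 0, 0, 0],
    [-0.01, 0.038, 0, 0, 0, 0],
    [-0.01, 0.038, 0, 0, 0, 0],
    [-0.01, 0.038, 0, 0, 0, 0],
    [0, 0.03, 0, 0, 0, 0],
    [0, 0, 0, 0, 0, 0],
    [0, 0, 0, 0, 0, 0]
  ]
}}

```text
t: 2.7
ee_pos: [0.4704, 0.2937, 0.2705]
tool_rot: [0.535, -3.094, 0.002]
wrist_force: [0.3, 0.5, 0.0]
width: 0.498
```

```bash
python3 -c "
from h import *
snap('w3');s=r.sense();print(s['t'],s['ee_pos'],s['tool_rot'],s['wrist_force'])
f=lambda n:cv2.resize(cv2.imread(f'pics/{n}.png')[50:400],(400,219),interpolation=cv2.INTER_AREA)
i=cv2.imread('pics/w2.png')
cv2.imwrite('pics/m2.png',np.vstack([np.hstack([f('w1'),f('w3')]),cv2.resize(i[0:380],(630,374))if 0 else cv2.copyMakeBorder(i[:370],0,0,80,80,0)]))"
```

```text
2.75 [0.47044371 0.29283251 0.27068025] [ 5.32960444e-01 -3.09458673e+00  1.82632080e-03] [-0.8571782  -0.31591716  0.87728039]
```

View pics/m2.png

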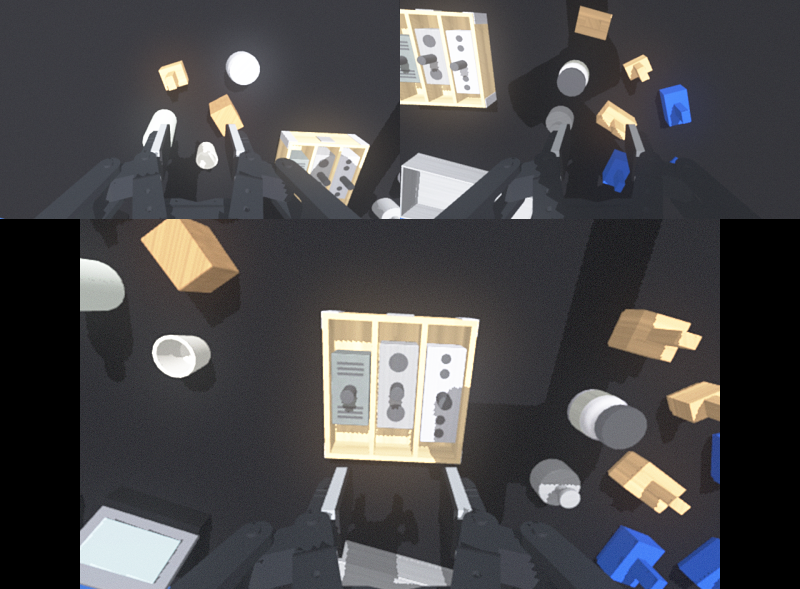

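w1: a small beech piece and the carton; case at the right. w3: 56 at (594,22), the small one at (637,67), 71 at (616,120), with blue look-alikes near (676,105) and (615,165). w2: the whole case with corners around (241,92), (399,100), (383,245) and (243,242) in raw pixels. Now I'll fit the case and enlarge the pieces.

Run:
```python
from h import *
ld=lambda n:(dict(np.load(f'pics/{n}.npz')),cv2.imread(f'pics/{n}.png'))
P,im=ld('w2')
roi=im[80:255,225:415];h=cv2.cvtColor(roi,cv2.COLOR_BGR2HSV)
m=cv2.inRange(h,(0,0,100),(180,255,255));m=cv2.morphologyEx(m,cv2.MORPH_OPEN,np.ones((3,3)))
n,l,st,c=cv2.connectedComponentsWithStats(m);i=1+np.argmax(st[1:,4])
hull=cv2.convexHull(np.argwhere(l==i)[:,::-1].astype(np.int32))
ap=cv2.approxPolyDP(hull,5,True)[:,0]+[225,80];print(ap.tolist())
for z in(.046,):
    q=np.array([onz(P,*p,z)[:2] for p in ap]);print(q.round(4).tolist(),[np.linalg.norm(q[k]-q[k-1]).round(4) for k in range(len(q))],q.mean(0))
    rc=cv2.minAreaRect((np.array([onz(P,*(p+[225,80]),z)[:2] for p in hull[:,0]])*1000).astype(np.float32));print(rc)
# big crops
a=ld('w1')[1];b=ld('w3')[1]
cr=lambda i,x,y,w,hh,f:cv2.resize(i[y:y+hh,x:x+w],(w*f,hh*f),interpolation=cv2.INTER_CUBIC)
t=np.hstack([cr(a,240,130,80,75,5),cr(b,350,120,80,75,5)])
bo=np.hstack([cr(b,270,50,80,45,5),np.zeros((225,400,3),np.uint8)])
t2=np.hstack([cr(b,300,200,80,85,5)[:400]])
print(t.shape)
out=np.vstack([t,np.hstack([cr(b,270,50,80,45,5),cr(b,310,205,80,60,5)[:225]])])
cv2.imwrite('pics/m3.png',out);print(out.shape)
```

```text
[[399, 100], [380, 244], [244, 238], [242, 91]]
[[0.447, 0.0637], [0.6132, 0.1135], [0.6629, -0.049], [0.4956, -0.0984]] [np.float64(0.1692), np.float64(0.1735), np.float64(0.1699), np.float64(0.1744)] [0.55466455 0.00744704]
((554.738525390625, 7.3848114013671875), (177.52500915527344, 171.3413848876953), 16.800386428833008)
(375, 800, 3)
(600, 800, 3)
```

View pics/m3.png

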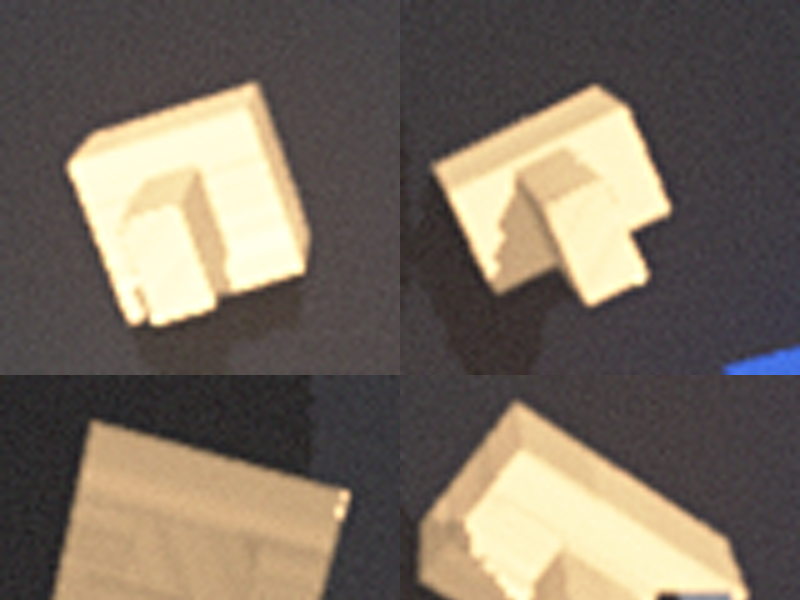

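The piece in w1 has a near-square top (about 39 x 44), so it is the 41. The small one in w3 is about 26 x 44, so it is the 27 spare and stays. Next I'll take good views of 71 and 56.

>>> {"name": "drive_tool", "arguments": {
  "targets": [
    [0.033, 0.02, 0, 0, 0, 0],
    [0.033, 0.02, 0, 0, 0, 0],
    [0.02, 0.01, 0, 0, 0, 0],
    [0, 0, 0, 0, 0, 0],
    [0, 0, 0, 0, 0, 0]
  ]
}}

```text
t: 3.17
ee_pos: [0.5573, 0.342, 0.2699]
tool_rot: [0.53, -3.094, 0.002]
wrist_force: [-0.8, -0.7, 0.2]
width: 0.499
```

```bash
python3 -c "
from h import *
snap('w4')"
```

>>> {"name": "drive_tool", "arguments": {
  "targets": [
    [-0.035, -0.02, 0, 0, 0, 0],
    [-0.035, -0.02, 0, 0, 0, 0],
    [-0.035, -0.02, 0, 0, 0, 0],
    [-0.035, -0.02, 0, 0, 0, 0],
    [0, 0, 0, 0, 0, 0],
    [0, 0, 0, 0, 0, 0]
  ]
}}

```text
t: 3.72
ee_pos: [0.414, 0.2617, 0.2728]
tool_rot: [-0.536, 3.094, 0.002]
wrist_force: [0.4, -0.5, 0.4]
width: 0.498
```

Run:
```python
from h import *
snap('w5');print(r.sense()['ee_pos'])
ld=lambda n:(dict(np.load(f'pics/{n}.npz')),cv2.imread(f'pics/{n}.png'))
def cr(i,c,w,hh,f):
    x,y=max(0,int(c[0]-w/2)),max(0,int(c[1]-hh/2));print('off',x,y);return cv2.resize(i[y:y+hh,x:x+w],(w*f,hh*f),interpolation=cv2.INTER_CUBIC)
P4,a=ld('w4');P5,b=ld('w5');P2,c=ld('w2')
o=np.hstack([cr(a,proj(P4,[.555,.36,.06]),100,110,4),cr(b,proj(P5,[.39,.256,.06]),100,110,4)])
cv2.imwrite('pics/m4.png',o);print(o.shape)
P=ld('w1')[0]
body=[onz(P,240+x/5,130+y/5,.04)[:2] for x,y in[(68,165),(245,106),(303,272),(130,325)]]
tab=[onz(P,240+x/5,130+y/5,.08)[:2] for x,y in[(122,228),(185,206),(217,305),(150,327)]]
for q in(body,tab):
    q=np.array(q);print(q.mean(0),[np.linalg.norm(q[k]-q[k-1]).round(4) for k in range(4)],'xdir',np.degrees(np.arctan2(*(q[0]+q[1]-q[2]-q[3])[::-1])))
```

```text
[0.41536365 0.26301842 0.27286339]
off 281 113
off 267 86
(440, 800, 3)
[ 0.45012222 -0.36748177] [np.float64(0.0415), np.float64(0.0441), np.float64(0.0421), np.float64(0.0442)] xdir -142.4294730723889
[ 0.44987769 -0.36690217] [np.float64(0.0227), np.float64(0.0144), np.float64(0.0228), np.float64(0.0155)] xdir -146.13340891276286
```

View pics/m4.png

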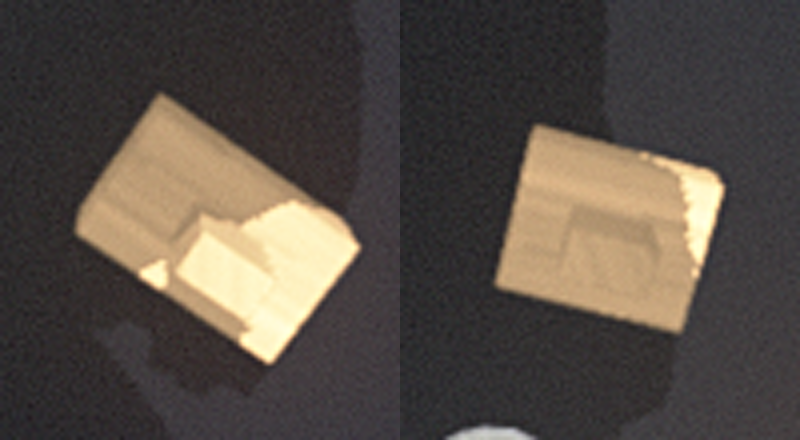

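w4 (left): 71's far top edge runs (77,232) to (270,362), with its right corner at (360,245). Its tab top is about (175,265), (205,232), (272,280), (243,325). w5 (right): 56's far top edge runs (497,288) to (682,332).

Run:
```python
from h import *
ld=lambda n:dict(np.load(f'pics/{n}.npz'))
def edge(P,o,a,b,L):
    A,B=[onz(P,o[0]+p[0]/4,o[1]+p[1]/4,.04)[:2] for p in(a,b)]
    d=(B-A)/np.linalg.norm(B-A);n=np.array([-d[1],d[0]]);n*=-np.sign(n@((A+B)/2-P['pose'][:2,3]))
    print('len',np.linalg.norm(B-A).round(4),'want',L,'c',((A+B)/2+.022*n).round(4),'ang',np.degrees(np.arctan2(d[1],d[0])).round(1))
P4,P5=ld('w4'),ld('w5')
edge(P4,(281,113),(77,232),(270,362),.071)
tab=np.array([onz(P4,281+x/4,113+y/4,.08)[:2] for x,y in[(175,265),(205,232),(272,280),(243,325)]]);print(tab.mean(0))
print(np.linalg.norm(onz(P4,281+270/4,113+362/4,.04)-onz(P4,281+360/4,113+245/4,.04)))
edge(P5,(267,86),(497-400,288),(682-400,332),.056)
tab=np.array([onz(P5,267+x/4,86+y/4,.08)[:2] for x,y in[(165,240),(257,256),(250,290),(158,270)]]);print(tab.mean(0))
# instrument ends & knobs in w2: project case frame guides to judge
P=ld('w2');im=cv2.imread('pics/w2.png')
c=np.array([.5547,.0073]);t=np.radians(16.75);Rm=np.array([[np.cos(t),-np.sin(t)],[np.sin(t),np.cos(t)]])
def cf(u,v,z): return (Rm.T@(onz(P,u,v,z)[:2]-c)).round(4)
# knob top from m2 picture (px-80, px-219): tops
for n,p in dict(sensor=[(331,352),(371,352),(368,424),(332,424)],die=[(379,344),(417,344),(415,430),(378,426)],load=[(428,347),(466,346),(459,443),(421,440)]).items():
    print(n,[cf(u-80,v-219,.044) for u,v in p])
for n,p in dict(s=(349,404),d=(397,402),l=(443,404)).items(): print(n,'knob base?',cf(p[0]-80,p[1]-219,.044))
```

```text
len 0.0709 want 0.071 c [0.5631 0.3692] ang 74.4
[0.56272751 0.36825743]
0.04467259887238125
len 0.056 want 0.056 c [0.397  0.2604] ang 96.0
[0.39680248 0.25985267]
sensor [array([-0.0426, -0.0754]), array([-0.045 , -0.0306]), array([ 0.0414, -0.0317]), array([ 0.0437, -0.0751])]
die [array([-0.0543, -0.022 ]), array([-0.0565,  0.0203]), array([0.0461, 0.0255]), array([ 0.0433, -0.0196])]
load [array([-0.0539,  0.0328]), array([-0.0573,  0.075 ]), array([0.0604, 0.0809]), array([0.0589, 0.0338])]
s knob base? [ 0.0174 -0.0548]
d knob base? [0.0119 0.0017]
l knob base? [0.0114 0.0562]
```

Measured sizes and the two methods agree to about 1 mm: 41 at (0.450,-0.367) 37.6°, 56 at (0.397,0.260) 96°, 71 at (0.563,0.369) 74.4°. The case is at (0.5547,0.0073) with yaw 16.75°. I'll push the instruments to the +x ends with shut fingers, the load cell first.

>>> {"name": "drive_tool", "arguments": {
  "targets": [
    [0.0159, -0.0357, -0.013, 0, 0, -0.0508],
    [0.0159, -0.0357, -0.013, 0, 0, 0],
    [0.0159, -0.0357, -0.013, 0, 0, 0],
    [0.0159, -0.0357, -0.013, 0, 0, 0],
    [0.0159, -0.0357, -0.013, 0, 0, 0],
    [0.0159, -0.0357, -0.013, 0, 0, 0],
    [0, 0, -0.04, 0, 0, 0],
    [0, 0, -0.04, 0, 0, 0],
    [0, 0, -0.035, 0, 0, 0],
    [0, 0, 0, 0, 0, 0]
  ],
  "hand": 0
}}

```text
t: 4.6
ee_pos: [0.5075, 0.0478, 0.0718]
tool_rot: [0.449, -3.095, 0.004]
wrist_force: [-1.0, -0.2, -0.6]
width: -0.0
```

Run:
```python
from h import *
snap('w6')
for _ in range(2):print(r.sense()['ee_pos'],r.sense()['tool_rot'],r.sense()['wrist_force'])
i=cv2.imread('pics/w6.png');cv2.imwrite('pics/w6c.png',i[:,:])
```

```text
[0.50999066 0.04877478 0.07537028] [ 0.45372725 -3.10057092  0.00331889] [ 1.53489697  0.24447249 -0.00275264]
[0.50999066 0.04877478 0.07537028] [ 0.45372725 -3.10057092  0.00331889] [ 1.53489697  0.24447249 -0.00275264]
```

View pics/w6c.png

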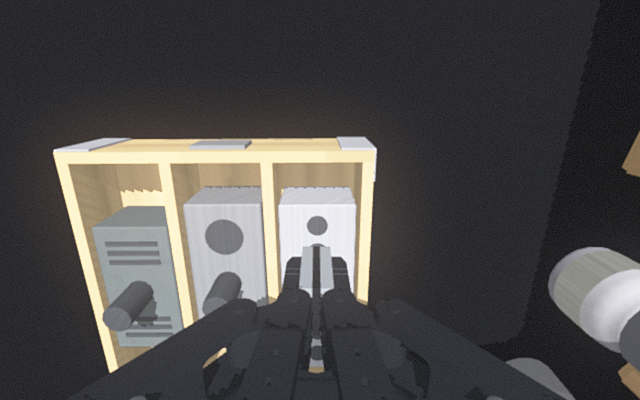

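The shut fingers are centred over the load cell's channel, near side of the knob. Lower and push.

>>> {"name": "drive_tool", "arguments": {
  "targets": [
    [0, 0, -0.022, 0, 0, 0],
    [0.001, 0.0004, 0, 0, 0, 0],
    [0.008, 0.0024, 0, 0, 0, 0],
    [0.008, 0.0024, 0, 0, 0, 0],
    [0.008, 0.0024, 0, 0, 0, 0],
    [0.006, 0.0018, 0, 0, 0, 0],
    [0, 0, 0, 0, 0, 0]
  ]
}}

```text
t: 5.23
ee_pos: [0.544, 0.0599, 0.058]
tool_rot: [-0.457, 3.107, -0.0]
wrist_force: [-2.5, -1.0, 2.1]
width: 0.002
```

>>> {"name": "drive_tool", "arguments": {
  "targets": [
    [0.002, 0.0006, 0, 0, 0, 0],
    [0, 0, 0, 0, 0, 0]
  ]
}}

```text
t: 5.4
ee_pos: [0.5441, 0.0599, 0.0573]
tool_rot: [0.457, -3.107, 0.001]
wrist_force: [-4.6, -2.0, 4.1]
width: 0.001
```

>>> {"name": "drive_tool", "arguments": {
  "targets": [
    [0.003, 0.0009, 0, 0, 0, 0],
    [0, 0, 0, 0, 0, 0]
  ]
}}

```text
t: 5.57
ee_pos: [0.5448, 0.06, 0.0569]
tool_rot: [0.455, -3.102, 0.002]
wrist_force: [-9.3, -2.3, 6.7]
width: -0.002
```

>>> {"name": "drive_tool", "arguments": {
  "targets": [
    [0.003, 0.0009, 0, 0, 0, 0],
    [0, 0, 0, 0, 0, 0]
  ]
}}

```text
t: 5.73
ee_pos: [0.5449, 0.0598, 0.0565]
tool_rot: [0.453, -3.095, 0.004]
wrist_force: [-14.0, -3.3, 11.1]
width: -0.002
```

Load cell seated (stuck at 0.5447, force rising). Next the die block.

>>> {"name": "drive_tool", "arguments": {
  "targets": [
    [-0.015, -0.0045, 0, 0, 0, 0],
    [0, 0, 0.032, 0, 0, 0],
    [-0.0077, -0.03, 0, 0, 0, 0],
    [-0.0077, -0.03, 0, 0, 0, 0],
    [0, 0, 0, 0, 0, 0],
    [0, 0, -0.031, 0, 0, 0],
    [0.009, 0.0027, 0, 0, 0, 0],
    [0.009, 0.0027, 0, 0, 0, 0],
    [0.009, 0.0027, 0, 0, 0, 0],
    [0.009, 0.0027, 0, 0, 0, 0]
  ]
}}

```text
t: 6.57
ee_pos: [0.5573, 0.009, 0.0578]
tool_rot: [0.458, -3.108, 0.0]
wrist_force: [-2.9, -0.2, -1.6]
width: 0.001
```

>>> {"name": "drive_tool", "arguments": {
  "targets": [
    [0.007, 0.0021, 0, 0, 0, 0],
    [0.003, 0.0009, 0, 0, 0, 0],
    [0, 0, 0, 0, 0, 0]
  ]
}}

```text
t: 6.82
ee_pos: [0.5671, 0.0118, 0.0577]
tool_rot: [-0.458, 3.107, 0.0]
wrist_force: [-1.7, 0.9, -0.7]
width: 0.002
```

>>> {"name": "drive_tool", "arguments": {
  "targets": [
    [0.003, 0.0009, 0, 0, 0, 0],
    [0, 0, 0, 0, 0, 0]
  ]
}}

```text
t: 6.98
ee_pos: [0.5672, 0.0117, 0.0575]
tool_rot: [0.456, -3.104, 0.001]
wrist_force: [-6.0, -1.3, 3.0]
width: 0.004
```

>>> {"name": "drive_tool", "arguments": {
  "targets": [
    [0.003, 0.0009, 0, 0, 0, 0],
    [0, 0, 0, 0, 0, 0]
  ]
}}

```text
t: 7.15
ee_pos: [0.5673, 0.0116, 0.0573]
tool_rot: [0.454, -3.098, 0.002]
wrist_force: [-11.0, -2.5, 7.5]
width: -0.004
```

>>> {"name": "drive_tool", "arguments": {
  "targets": [
    [-0.015, -0.0045, 0, 0, 0, 0],
    [0, 0, 0.032, 0, 0, 0],
    [-0.008, -0.0305, 0, 0, 0, 0],
    [-0.008, -0.0305, 0, 0, 0, 0],
    [0, 0, 0, 0, 0, 0],
    [0, 0, -0.031, 0, 0, 0],
    [0.009, 0.0027, 0, 0, 0, 0],
    [0.009, 0.0027, 0, 0, 0, 0],
    [0.009, 0.0027, 0, 0, 0, 0],
    [0.009, 0.0027, 0, 0, 0, 0]
  ]
}}

```text
t: 7.98
ee_pos: [0.579, -0.0408, 0.0592]
tool_rot: [-0.458, 3.106, -0.0]
wrist_force: [-1.6, -0.3, 0.5]
width: 0.001
```

>>> {"name": "drive_tool", "arguments": {
  "targets": [
    [0.008, 0.0024, 0, 0, 0, 0],
    [0.004, 0.0012, 0, 0, 0, 0],
    [0, 0, 0, 0, 0, 0]
  ]
}}

```text
t: 8.23
ee_pos: [0.5899, -0.0376, 0.0587]
tool_rot: [-0.458, 3.108, -0.0]
wrist_force: [-2.3, -0.5, 2.1]
width: 0.003
```

>>> {"name": "drive_tool", "arguments": {
  "targets": [
    [0.003, 0.0009, 0, 0, 0, 0],
    [0, 0, 0, 0, 0, 0]
  ]
}}

```text
t: 8.4
ee_pos: [0.5901, -0.0377, 0.0585]
tool_rot: [0.456, -3.103, 0.0]
wrist_force: [-7.1, -1.7, 4.6]
width: -0.001
```

>>> {"name": "drive_tool", "arguments": {
  "targets": [
    [0.003, 0.0009, 0, 0, 0, 0],
    [0, 0, 0, 0, 0, 0]
  ]
}}

```text
t: 8.57
ee_pos: [0.5902, -0.0377, 0.0582]
tool_rot: [0.454, -3.097, 0.001]
wrist_force: [-10.6, -3.3, 7.8]
width: -0.004
```

All three are seated against the +x ends. On to piece 41.

>>> {"name": "drive_tool", "arguments": {
  "targets": [
    [-0.015, -0.0045, 0, 0, 0, 0],
    [0, 0, 0.04, 0, 0, 0],
    [0, 0, 0.04, 0, 0, 0],
    [-0.0144, -0.0363, 0.007, 0, 0, 0.0406],
    [-0.0144, -0.0363, 0.007, 0, 0, 0.0406],
    [-0.0144, -0.0363, 0.007, 0, 0, 0.0406],
    [-0.0144, -0.0363, 0.007, 0, 0, 0.0406],
    [-0.0144, -0.0363, 0.007, 0, 0, 0.0406],
    [-0.0144, -0.0363, 0.007, 0, 0, 0.0406],
    [-0.0144, -0.0363, 0.007, 0, 0, 0.0406]
  ],
  "hand": 0
}}

```text
t: 9.4
ee_pos: [0.4796, -0.2966, 0.1886]
tool_rot: [-0.896, 3.007, -0.004]
wrist_force: [0.4, -0.6, -0.2]
width: 0.005
```

>>> {"name": "drive_tool", "arguments": {
  "targets": [
    [-0.0144, -0.0363, 0, 0, 0, 0.0406],
    [-0.0144, -0.0363, 0, 0, 0, 0.0406],
    [0, 0, -0.04, 0, 0, 0],
    [0, 0, -0.03, 0, 0, 0],
    [0, 0, 0, 0, 0, 0],
    [0, 0, 0, 0, 0, 0],
    [0, 0, 0, 0, 0, 0]
  ],
  "hand": 0.45
}}

```text
t: 9.98
ee_pos: [0.4523, -0.3681, 0.1193]
tool_rot: [-1.016, 2.97, -0.006]
wrist_force: [1.3, -0.3, 0.1]
width: 0.448
```

```bash
cat > st.py <<'E'
from h import *
import sys
def st(k=3):
    L=[]
    for _ in range(k):
        r.capture('side');s=r.sense();L.append(np.r_[s['ee_pos'],s['tool_rot']*np.sign(s['tool_rot'][0]),s['wrist_force']])
    m=np.mean(L,0);a=np.degrees(2*np.arctan2(m[4],m[3]))%180
    print(s['t'],'pos',m[:3].round(4),'xang',a.round(2),'rv',m[3:6].round(3),'F',m[6:].round(1),'w',round(s['width'],3))
if __name__=='__main__': st()
E
python3 st.py
python3 - <<'E'
from h import *
P,im=snap('w7')
tgt=[.45,-.367]
x=cv2.resize(im[40:340,140:500],None,fx=2,fy=2,interpolation=cv2.INTER_CUBIC)
cv2.imwrite('pics/w7c.png',x)
print(proj(P,[*tgt,.08]),proj(P,[*tgt,.04]))
E
```

```text
10.1333 pos [ 0.4525 -0.3678  0.1198] xang 37.76 rv [ 1.015 -2.969  0.006] F [0.  0.3 0.2] w 0.451
[317.89529987 226.2671254 ] [317.83213159 203.53429301]
```

View pics/w7c.png

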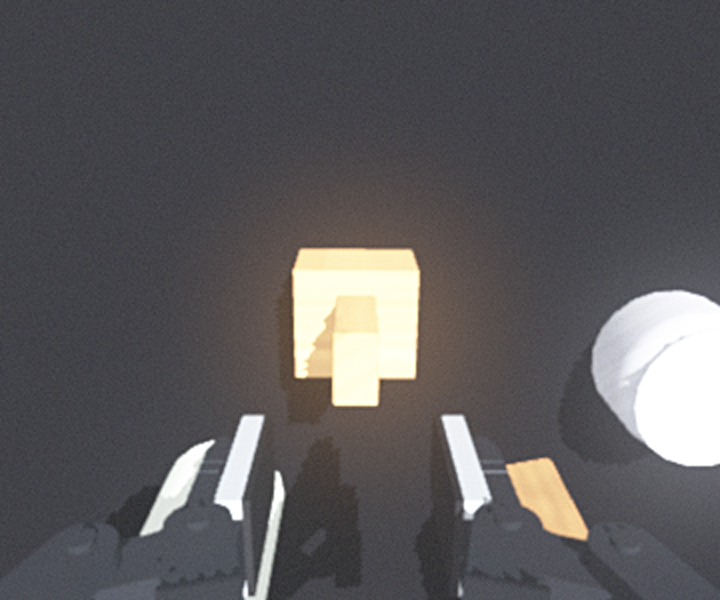

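Piece 41's tab (318,222 raw) sits where predicted (318,226) and squarely between the fingers. The flask and carton are clear behind them. Lower and grip.

>>> {"name": "drive_tool", "arguments": {
  "targets": [
    [-0.0025, 0.001, -0.037, 0, 0, 0],
    [0, 0, -0.037, 0, 0, 0],
    [0, 0, 0, 0, 0, 0],
    [0, 0, 0, 0, 0, 0]
  ]
}}

```text
t: 10.52
ee_pos: [0.448, -0.3662, 0.0435]
tool_rot: [1.015, -2.971, -0.002]
wrist_force: [0.5, 0.9, 0.7]
width: 0.457
```

>>> {"name": "drive_tool", "arguments": {
  "targets": [
    [0, 0, 0, 0, 0, 0],
    [0, 0, 0, 0, 0, 0],
    [0, 0, 0, 0, 0, 0],
    [0, 0, 0, 0, 0, 0],
    [0, 0, 0, 0, 0, 0]
  ],
  "hand": 0
}}

```text
t: 10.93
ee_pos: [0.4484, -0.3666, 0.0447]
tool_rot: [-1.014, 2.972, -0.002]
wrist_force: [-0.6, 1.1, 4.7]
width: 0.153
```

>>> {"name": "drive_tool", "arguments": {
  "targets": [
    [0, 0, 0.04, 0, 0, 0],
    [0, 0, 0.04, 0, 0, 0],
    [0, 0, 0.04, 0, 0, 0],
    [0, 0, 0, 0, 0, 0],
    [0, 0, 0, 0, 0, 0]
  ]
}}

```text
t: 11.35
ee_pos: [0.4493, -0.367, 0.1665]
tool_rot: [-1.013, 2.969, -0.007]
wrist_force: [-0.4, 0.0, -0.9]
width: 0.159
```

```bash
python3 st.py
```

```text
11.5 pos [ 0.4474 -0.3659  0.1629] xang 37.64 rv [ 1.013e+00 -2.972e+00 -2.000e-03] F [-0.4  0.2 -0.6] w 0.156
```

>>> {"name": "drive_tool", "arguments": {
  "targets": [
    [0.0037, 0.0409, 0, 0, 0, -0.0365],
    [0.0037, 0.0409, 0, 0, 0, -0.0365],
    [0.0037, 0.0409, 0, 0, 0, -0.0365],
    [0.0037, 0.0409, 0, 0, 0, -0.0365],
    [0.0037, 0.0409, 0, 0, 0, -0.0365],
    [0.0037, 0.0409, 0, 0, 0, -0.0365],
    [0.0037, 0.0409, 0, 0, 0, -0.0365],
    [0.0037, 0.0409, 0, 0, 0, -0.0365],
    [0.0037, 0.0409, 0, 0, 0, -0.0365],
    [0.0037, 0.0409, 0, 0, 0, -0.0365]
  ]
}}

```text
t: 12.33
ee_pos: [0.4837, 0.0442, 0.1618]
tool_rot: [0.454, -3.105, 0.001]
wrist_force: [1.4, 0.2, -0.3]
width: 0.158
```

>>> {"name": "drive_tool", "arguments": {
  "targets": [
    [0, 0, -0.03, 0, 0, 0],
    [0, 0, -0.02, 0, 0, 0],
    [0, 0, 0, 0, 0, 0],
    [0, 0, 0, 0, 0, 0]
  ]
}}

```text
t: 12.67
ee_pos: [0.4837, 0.0421, 0.1116]
tool_rot: [0.458, -3.103, 0.003]
wrist_force: [-0.0, 0.1, -0.2]
width: 0.154
```

```bash
python3 st.py
python3 - <<'E'
from h import *
P,im=snap('w8')
cv2.imwrite('pics/w8c.png',im)
E
```

```text
12.8167 pos [0.4854 0.0422 0.1136] xang 16.74 rv [ 4.570e-01 -3.107e+00  1.000e-03] F [ 0.2  0.4 -0.6] w 0.154
```

View pics/w8c.png

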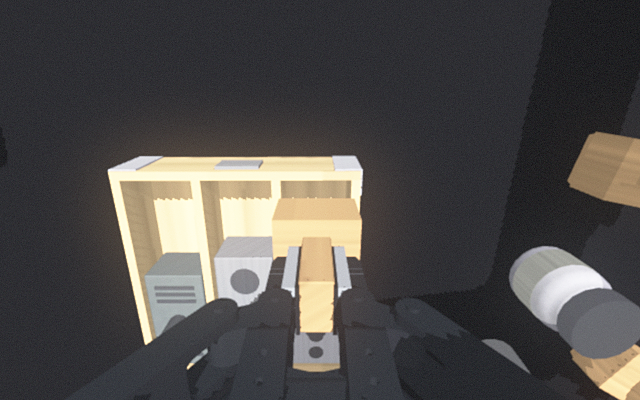

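Piece 41 hangs squarely over its gap, lined up with the channel. Lower it while watching the force.

>>> {"name": "drive_tool", "arguments": {
  "targets": [
    [-0.0007, 0.0004, -0.018, 0, 0, 0],
    [0, 0, -0.01, 0, 0, 0],
    [0, 0, -0.004, 0, 0, 0],
    [0, 0, 0, 0, 0, 0]
  ]
}}

```text
t: 13.2
ee_pos: [0.4843, 0.0425, 0.0813]
tool_rot: [0.456, -3.108, 0.0]
wrist_force: [-0.6, 0.8, -0.7]
width: 0.156
```

>>> {"name": "drive_tool", "arguments": {
  "targets": [
    [0, 0, -0.007, 0, 0, 0],
    [0, 0, -0.007, 0, 0, 0],
    [0, 0, 0, 0, 0, 0]
  ]
}}

```text
t: 13.45
ee_pos: [0.4839, 0.0428, 0.0665]
tool_rot: [0.457, -3.107, 0.0]
wrist_force: [0.2, 0.4, -1.0]
width: 0.152
```

>>> {"name": "drive_tool", "arguments": {
  "targets": [
    [0, 0, -0.007, 0, 0, 0],
    [0, 0, -0.007, 0, 0, 0],
    [0, 0, 0, 0, 0, 0]
  ]
}}

```text
t: 13.7
ee_pos: [0.4839, 0.0429, 0.0521]
tool_rot: [0.457, -3.107, 0.0]
wrist_force: [-0.3, 0.7, -0.3]
width: 0.154
```

>>> {"name": "drive_tool", "arguments": {
  "targets": [
    [0, 0, -0.003, 0, 0, 0],
    [0, 0, -0.002, 0, 0, 0],
    [0, 0, 0, 0, 0, 0]
  ]
}}

```text
t: 13.95
ee_pos: [0.4845, 0.043, 0.0506]
tool_rot: [-0.46, 3.108, -0.001]
wrist_force: [-6.6, 0.9, 18.3]
width: 0.158
```

>>> {"name": "drive_tool", "arguments": {
  "targets": [
    [0, 0, 0, 0, 0, 0],
    [0, 0, 0, 0, 0, 0],
    [0, 0, 0, 0, 0, 0]
  ],
  "hand": 0.4
}}

```text
t: 14.2
ee_pos: [0.4842, 0.043, 0.0483]
tool_rot: [0.458, -3.108, -0.0]
wrist_force: [0.5, -0.3, -0.6]
width: 0.397
```

>>> {"name": "drive_tool", "arguments": {
  "targets": [
    [0, 0, 0.03, 0, 0, 0],
    [0, 0, 0.04, 0, 0, 0],
    [0, 0, 0.03, 0, 0, 0],
    [0, 0, 0, 0, 0, 0],
    [0, 0, 0, 0, 0, 0]
  ]
}}

```text
t: 14.62
ee_pos: [0.4852, 0.0434, 0.1498]
tool_rot: [-0.457, 3.104, 0.002]
wrist_force: [-1.0, -0.5, -0.8]
width: 0.399
```

```bash
python3 st.py
```

```text
14.7667 pos [0.4836 0.0428 0.1475] xang 16.73 rv [ 0.457 -3.106 -0.   ] F [-0.2 -0.6 -0.7] w 0.403
```

```bash
python3 -c "
from h import *
print(r.sense()['q'].round(2))
T=r.camera_params('top')
for n,p,z in(('jar',(258,211),.06),('weight',(262,174),.05)): print(n,onz(T,*p,z).round(3))"
```

```text
[ 0.42  0.23 -0.45 -0.   -0.89 -1.7 ]
jar [0.5   0.251 0.06 ]
weight [0.602 0.25  0.05 ]
```

>>> {"name": "drive_tool", "arguments": {
  "targets": [
    [-0.0072, 0.0181, 0, 0, 0, 0.1153],
    [-0.0072, 0.0181, 0, 0, 0, 0.1153],
    [-0.0072, 0.0181, 0, 0, 0, 0.1153],
    [-0.0072, 0.0181, 0, 0, 0, 0.1153],
    [-0.0072, 0.0181, 0, 0, 0, 0.1153],
    [-0.0072, 0.0181, 0, 0, 0, 0.1153],
    [-0.0072, 0.0181, 0, 0, 0, 0.1153],
    [-0.0072, 0.0181, 0, 0, 0, 0.1153],
    [-0.0072, 0.0181, 0, 0, 0, 0.1153],
    [-0.0072, 0.0181, 0, 0, 0, 0.1153]
  ],
  "hand": 0.45
}}

```text
t: 15.6
ee_pos: [0.4112, 0.2242, 0.1467]
tool_rot: [2.082, -2.348, 0.0]
wrist_force: [-0.2, 1.0, -0.0]
width: 0.448
```

>>> {"name": "drive_tool", "arguments": {
  "targets": [
    [-0.0072, 0.0181, 0, 0, 0, 0.1153],
    [-0.0072, 0.0181, 0, 0, 0, 0.1153],
    [0, 0, -0.03, 0, 0, 0],
    [0, 0, 0, 0, 0, 0],
    [0, 0, 0, 0, 0, 0]
  ]
}}

```text
t: 16.02
ee_pos: [0.3966, 0.2586, 0.1162]
tool_rot: [2.33, -2.097, 0.001]
wrist_force: [0.6, 0.1, 0.0]
width: 0.452
```

```bash
python3 st.py
python3 - <<'E'
from h import *
P,im=snap('w9')
print(proj(P,[.397,.2604,.08]),proj(P,[.397,.2604,.04]))
h=cv2.cvtColor(im,cv2.COLOR_BGR2HSV);m=cv2.inRange(h,(8,60,60),(28,255,255))
n,l,s,c=cv2.connectedComponentsWithStats(m)
for i in range(1,n):
    if s[i,4]>300:print(s[i],c[i].round())
E
```

```text
16.1667 pos [0.398  0.2597 0.1181] xang 96.0 rv [ 2.333e+00 -2.101e+00  1.000e-03] F [0.3 0.2 0.2] w 0.448
[316.66779829 228.50861089] [316.58187116 205.47590795]
[ 286  157   66   89 4728] [316. 199.]
[  53  246  102  116 7043] [106. 301.]
```

The wrist mask blob is centred at (316–319), where predicted (317), so the tool is aligned over 56. Grip.

>>> {"name": "drive_tool", "arguments": {
  "targets": [
    [-0.001, 0.0007, -0.037, 0, 0, 0],
    [0, 0, -0.035, 0, 0, 0],
    [0, 0, 0, 0, 0, 0],
    [0, 0, 0, 0, 0, 0]
  ]
}}

```text
t: 16.55
ee_pos: [0.3968, 0.26, 0.046]
tool_rot: [2.333, -2.1, 0.001]
wrist_force: [-0.5, -1.2, 0.6]
width: 0.451
```

>>> {"name": "drive_tool", "arguments": {
  "targets": [
    [0, 0, 0, 0, 0, 0],
    [0, 0, 0, 0, 0, 0],
    [0, 0, 0, 0, 0, 0],
    [0, 0, 0, 0, 0, 0],
    [0, 0, 0, 0, 0, 0]
  ],
  "hand": 0
}}

```text
t: 16.97
ee_pos: [0.3981, 0.2622, 0.0484]
tool_rot: [-2.333, 2.098, -0.0]
wrist_force: [0.2, 0.5, 8.2]
width: 0.153
```

```bash
python3 st.py
```

```text
17.1167 pos [0.3981 0.2622 0.0484] xang 96.08 rv [ 2.333 -2.097  0.   ] F [-0.8  0.4  7.5] w 0.152
```

>>> {"name": "drive_tool", "arguments": {
  "targets": [
    [0, 0, 0.04, 0, 0, 0],
    [0, 0, 0.04, 0, 0, 0],
    [0, 0, 0.04, 0, 0, 0],
    [0, 0, 0, 0, 0, 0]
  ]
}}

```text
t: 17.45
ee_pos: [0.4006, 0.2645, 0.1749]
tool_rot: [-2.324, 2.087, -0.002]
wrist_force: [0.6, 0.5, -1.4]
width: 0.154
```

```bash
python3 st.py
```

```text
17.6 pos [0.3975 0.2618 0.1689] xang 96.02 rv [ 2.330e+00 -2.097e+00 -1.000e-03] F [-0.4 -0.7 -1.4] w 0.153
```

>>> {"name": "drive_tool", "arguments": {
  "targets": [
    [0.0093, -0.0224, 0, 0, 0, -0.1153],
    [0.0093, -0.0224, 0, 0, 0, -0.1153],
    [0.0093, -0.0224, 0, 0, 0, -0.1153],
    [0.0093, -0.0224, 0, 0, 0, -0.1153],
    [0.0093, -0.0224, 0, 0, 0, -0.1153],
    [0.0093, -0.0224, 0, 0, 0, -0.1153],
    [0.0093, -0.0224, 0, 0, 0, -0.1153],
    [0.0093, -0.0224, 0, 0, 0, -0.1153],
    [0.0093, -0.0224, 0, 0, 0, -0.1153],
    [0.0093, -0.0224, 0, 0, 0, -0.1153]
  ]
}}

```text
t: 18.43
ee_pos: [0.4889, 0.0353, 0.1644]
tool_rot: [0.802, -3.033, 0.0]
wrist_force: [0.5, 0.5, 0.3]
width: 0.153
```

>>> {"name": "drive_tool", "arguments": {
  "targets": [
    [0.0092, -0.0222, 0, 0, 0, -0.1153],
    [0.0092, -0.0222, 0, 0, 0, -0.1153],
    [0, 0, -0.03, 0, 0, 0],
    [0, 0, -0.02, 0, 0, 0],
    [0, 0, 0, 0, 0, 0],
    [0, 0, 0, 0, 0, 0]
  ]
}}

```text
t: 18.93
ee_pos: [0.5068, -0.0081, 0.1144]
tool_rot: [0.457, -3.103, 0.002]
wrist_force: [0.4, 0.1, -0.3]
width: 0.155
```

```bash
python3 st.py
python3 - <<'E'
from h import *
P,im=snap('w10')
cv2.imwrite('pics/w10c.png',im)
E
```

```text
19.0833 pos [ 0.5086 -0.0073  0.1166] xang 16.8 rv [ 4.590e-01 -3.107e+00  1.000e-03] F [ 0.1 -0.1 -0.1] w 0.152
```

View pics/w10c.png

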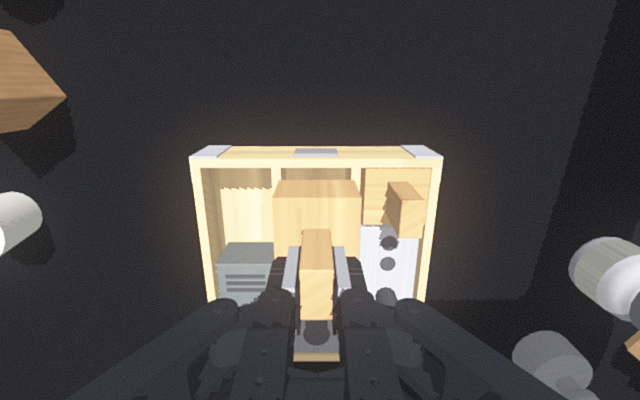

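41 is in flush, beside the load cell. 56 is centred over the middle channel. Lower it.

>>> {"name": "drive_tool", "arguments": {
  "targets": [
    [0.0001, 0.0008, -0.018, 0, 0, 0],
    [0, 0, -0.01, 0, 0, 0],
    [0, 0, -0.004, 0, 0, 0],
    [0, 0, 0, 0, 0, 0]
  ]
}}

```text
t: 19.47
ee_pos: [0.5091, -0.0063, 0.0842]
tool_rot: [-0.458, 3.107, 0.0]
wrist_force: [1.3, 1.1, -0.6]
width: 0.155
```

>>> {"name": "drive_tool", "arguments": {
  "targets": [
    [0, 0, -0.007, 0, 0, 0],
    [0, 0, -0.007, 0, 0, 0],
    [0, 0, 0, 0, 0, 0]
  ]
}}

```text
t: 19.72
ee_pos: [0.5091, -0.0064, 0.0696]
tool_rot: [-0.458, 3.107, 0.0]
wrist_force: [2.9, 0.8, -3.0]
width: 0.157
```

>>> {"name": "drive_tool", "arguments": {
  "targets": [
    [0, 0, -0.007, 0, 0, 0],
    [0, 0, -0.006, 0, 0, 0],
    [0, 0, 0, 0, 0, 0]
  ]
}}

```text
t: 19.97
ee_pos: [0.5091, -0.0065, 0.0565]
tool_rot: [-0.458, 3.107, 0.0]
wrist_force: [3.6, 1.1, -4.0]
width: 0.153
```

>>> {"name": "drive_tool", "arguments": {
  "targets": [
    [0, 0, -0.004, 0, 0, 0],
    [0, 0, -0.002, 0, 0, 0],
    [0, 0, 0, 0, 0, 0]
  ]
}}

```text
t: 20.22
ee_pos: [0.5094, -0.0065, 0.0543]
tool_rot: [-0.46, 3.106, -0.001]
wrist_force: [-3.7, 2.6, 20.7]
width: 0.152
```

>>> {"name": "drive_tool", "arguments": {
  "targets": [
    [0, 0, 0, 0, 0, 0],
    [0, 0, 0, 0, 0, 0],
    [0, 0, 0, 0, 0, 0]
  ],
  "hand": 0.4
}}

```text
t: 20.47
ee_pos: [0.5069, -0.0072, 0.0507]
tool_rot: [0.456, -3.105, 0.0]
wrist_force: [-0.0, 0.7, -0.1]
width: 0.402
```

>>> {"name": "drive_tool", "arguments": {
  "targets": [
    [0, 0, 0.03, 0, 0, 0],
    [0, 0, 0.04, 0, 0, 0],
    [0, 0, 0.035, 0, 0, 0],
    [0, 0, 0, 0, 0, 0]
  ]
}}

```text
t: 20.8
ee_pos: [0.5121, -0.0064, 0.1627]
tool_rot: [-0.458, 3.096, -0.001]
wrist_force: [0.7, 0.3, 0.5]
width: 0.399
```

>>> {"name": "drive_tool", "arguments": {
  "targets": [
    [0.0054, 0.0376, 0, 0, 0, 0.1006],
    [0.0054, 0.0376, 0, 0, 0, 0.1006],
    [0.0054, 0.0376, 0, 0, 0, 0.1006],
    [0.0054, 0.0376, 0, 0, 0, 0.1006],
    [0.0054, 0.0376, 0, 0, 0, 0.1006],
    [0.0054, 0.0376, 0, 0, 0, 0.1006],
    [0.0054, 0.0376, 0, 0, 0, 0.1006],
    [0.0054, 0.0376, 0, 0, 0, 0.1006],
    [0.0054, 0.0376, 0, 0, 0, 0.1006],
    [0.0054, 0.0376, 0, 0, 0, 0.1006]
  ],
  "hand": 0.45
}}

```text
t: 21.63
ee_pos: [0.5616, 0.3704, 0.1548]
tool_rot: [1.903, -2.495, 0.0]
wrist_force: [0.6, -0.1, 0.3]
width: 0.448
```

>>> {"name": "drive_tool", "arguments": {
  "targets": [
    [0, 0, -0.03, 0, 0, 0],
    [0, 0, 0, 0, 0, 0],
    [0, 0, 0, 0, 0, 0]
  ]
}}

```text
t: 21.88
ee_pos: [0.5607, 0.368, 0.1231]
tool_rot: [1.895, -2.496, 0.002]
wrist_force: [0.7, 0.3, -0.2]
width: 0.446
```

```bash
python3 st.py
python3 - <<'E'
from h import *
P,im=snap('w11')
print(proj(P,[.563,.369,.08]),proj(P,[.563,.369,.04]))
h=cv2.cvtColor(im,cv2.COLOR_BGR2HSV);m=cv2.inRange(h,(8,60,60),(28,255,255))
n,l,s,c=cv2.connectedComponentsWithStats(m)
for i in range(1,n):
    if s[i,4]>300:print(s[i],c[i].round())
E
```

```text
22.0333 pos [0.5625 0.3684 0.1265] xang 74.36 rv [ 1.897e+00 -2.502e+00  1.000e-03] F [-0.1 -0.2  0.1] w 0.452
[314.54519103 223.02597357] [314.81729992 201.57676568]
[ 424  119  103   72 3804] [475. 154.]
[ 283  146   64   99 5981] [315. 194.]
```

Blob at (315,194), where predicted. It is 64 px wide and matches piece 71; the spare is at (475,154), well clear. Grip a little higher this time.

>>> {"name": "drive_tool", "arguments": {
  "targets": [
    [0.0006, 0.0008, -0.04, 0, 0, 0],
    [0, 0, -0.037, 0, 0, 0],
    [0, 0, 0, 0, 0, 0],
    [0, 0, 0, 0, 0, 0]
  ]
}}

```text
t: 22.42
ee_pos: [0.5627, 0.3687, 0.0488]
tool_rot: [1.897, -2.5, 0.002]
wrist_force: [0.1, 0.4, 1.5]
width: 0.45
```

>>> {"name": "drive_tool", "arguments": {
  "targets": [
    [0, 0, 0, 0, 0, 0],
    [0, 0, 0, 0, 0, 0],
    [0, 0, 0, 0, 0, 0],
    [0, 0, 0, 0, 0, 0],
    [0, 0, 0, 0, 0, 0]
  ],
  "hand": 0
}}

```text
t: 22.83
ee_pos: [0.5648, 0.3715, 0.053]
tool_rot: [-1.896, 2.497, -0.0]
wrist_force: [0.3, -0.9, 6.3]
width: 0.151
```

```bash
python3 st.py
```

```text
22.9833 pos [0.5648 0.3715 0.053 ] xang 74.44 rv [ 1.896 -2.497  0.   ] F [0.2 0.3 7. ] w 0.151
```

>>> {"name": "drive_tool", "arguments": {
  "targets": [
    [0, 0, 0.04, 0, 0, 0],
    [0, 0, 0.04, 0, 0, 0],
    [0, 0, 0.04, 0, 0, 0],
    [0, 0, 0, 0, 0, 0],
    [0, 0, 0, 0, 0, 0]
  ]
}}

```text
t: 23.4
ee_pos: [0.5641, 0.3714, 0.1739]
tool_rot: [-1.894, 2.496, 0.002]
wrist_force: [-0.3, 0.1, -1.9]
width: 0.143
```

```bash
python3 st.py
```

```text
23.55 pos [0.5624 0.3698 0.1693] xang 74.37 rv [ 1.898e+00 -2.501e+00 -1.000e-03] F [-0.  -0.2 -1.7] w 0.149
```

>>> {"name": "drive_tool", "arguments": {
  "targets": [
    [-0.0026, -0.0387, 0, 0, 0, -0.0914],
    [-0.0026, -0.0387, 0, 0, 0, -0.0914],
    [-0.0026, -0.0387, 0, 0, 0, -0.0914],
    [-0.0026, -0.0387, 0, 0, 0, -0.0914],
    [-0.0026, -0.0387, 0, 0, 0, -0.0914],
    [-0.0026, -0.0387, 0, 0, 0, -0.0914],
    [-0.0026, -0.0387, 0, 0, 0, -0.0914],
    [-0.0026, -0.0387, 0, 0, 0, -0.0914],
    [-0.0026, -0.0387, 0, 0, 0, -0.0914],
    [-0.0026, -0.0387, 0, 0, 0, -0.0914]
  ]
}}

```text
t: 24.38
ee_pos: [0.5355, -0.0188, 0.1678]
tool_rot: [0.593, -3.082, 0.0]
wrist_force: [1.6, 0.1, -0.6]
width: 0.153
```

>>> {"name": "drive_tool", "arguments": {
  "targets": [
    [-0.003, -0.0383, 0, 0, 0, -0.0917],
    [0, 0, -0.03, 0, 0, 0],
    [0, 0, -0.018, 0, 0, 0],
    [0, 0, 0, 0, 0, 0],
    [0, 0, 0, 0, 0, 0]
  ]
}}

```text
t: 24.8
ee_pos: [0.5328, -0.0557, 0.1197]
tool_rot: [0.457, -3.103, 0.001]
wrist_force: [0.7, -0.6, -0.6]
width: 0.154
```

```bash
python3 st.py
python3 - <<'E'
from h import *
P,im=snap('w12')
cv2.imwrite('pics/w12c.png',im)
E
```

```text
24.95 pos [ 0.5346 -0.0549  0.1217] xang 16.83 rv [ 4.600e-01 -3.106e+00  1.000e-03] F [ 0.   0.1 -1. ] w 0.147
```

View pics/w12c.png

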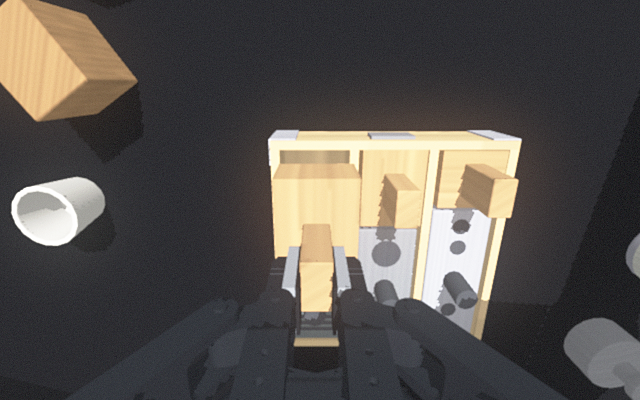

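56 and 41 are flush in their channels, and 71 is squarely over its gap. Lower it.

>>> {"name": "drive_tool", "arguments": {
  "targets": [
    [-0.001, -0.0005, -0.018, 0, 0, 0],
    [0, 0, -0.01, 0, 0, 0],
    [0, 0, -0.004, 0, 0, 0],
    [0, 0, 0, 0, 0, 0]
  ]
}}

```text
t: 25.33
ee_pos: [0.533, -0.0554, 0.0888]
tool_rot: [0.459, -3.107, 0.0]
wrist_force: [0.1, -0.0, -1.5]
width: 0.149
```

>>> {"name": "drive_tool", "arguments": {
  "targets": [
    [0, 0, -0.007, 0, 0, 0],
    [0, 0, -0.007, 0, 0, 0],
    [0, 0, 0, 0, 0, 0]
  ]
}}

```text
t: 25.58
ee_pos: [0.5329, -0.0556, 0.0742]
tool_rot: [0.458, -3.108, -0.0]
wrist_force: [1.1, 0.3, -1.1]
width: 0.152
```

>>> {"name": "drive_tool", "arguments": {
  "targets": [
    [0, 0, -0.007, 0, 0, 0],
    [0, 0, -0.006, 0, 0, 0],
    [0, 0, 0, 0, 0, 0]
  ]
}}

```text
t: 25.83
ee_pos: [0.5329, -0.0557, 0.0612]
tool_rot: [0.458, -3.108, -0.0]
wrist_force: [0.8, 0.5, -1.6]
width: 0.154
```

>>> {"name": "drive_tool", "arguments": {
  "targets": [
    [0, 0, -0.004, 0, 0, 0],
    [0, 0, -0.003, 0, 0, 0],
    [0, 0, 0, 0, 0, 0]
  ]
}}

```text
t: 26.08
ee_pos: [0.5332, -0.0558, 0.0589]
tool_rot: [-0.461, 3.107, -0.002]
wrist_force: [-7.5, 2.2, 21.4]
width: 0.154
```

Seated at 0.0589 with 21 N. Release, retreat and check.

>>> {"name": "drive_tool", "arguments": {
  "targets": [
    [0, 0, 0, 0, 0, 0],
    [0, 0, 0, 0, 0, 0],
    [0, 0, 0, 0, 0, 0]
  ],
  "hand": 0.4
}}

```text
t: 26.33
ee_pos: [0.5327, -0.0558, 0.0552]
tool_rot: [0.458, -3.108, -0.0]
wrist_force: [-0.4, 0.8, 0.1]
width: 0.402
```

>>> {"name": "drive_tool", "arguments": {
  "targets": [
    [0, 0, 0.03, 0, 0, 0],
    [0, 0, 0.04, 0, 0, 0],
    [0, 0, 0.04, 0, 0, 0],
    [-0.02, 0.02, 0.03, 0, 0, 0],
    [-0.02, 0.02, 0.03, 0, 0, 0],
    [0, 0, 0, 0, 0, 0],
    [0, 0, 0, 0, 0, 0]
  ]
}}

```text
t: 26.92
ee_pos: [0.4931, -0.0149, 0.2272]
tool_rot: [-0.46, 3.103, 0.001]
wrist_force: [0.6, 0.7, 0.0]
width: 0.401
```

```bash
python3 st.py
python3 - <<'E'
from h import *
P,im=snap('w13')
u,v=proj(P,[.5547,.0073,.046]).astype(int);x,y=max(0,u-130),max(0,v-110)
a=cv2.resize(im[y:y+200,x:x+260],(520,400),interpolation=cv2.INTER_CUBIC)
s=r.capture('side')[:,:,::-1];b=cv2.resize(s[70:400,200:430],(279,400))
cv2.imwrite('pics/fin.png',np.hstack([a,b]))
E
```

```text
27.0667 pos [ 0.4925 -0.0157  0.2246] xang 16.78 rv [ 0.458 -3.106 -0.   ] F [ 0.1 -0.6 -0.1] w 0.399
```

View pics/fin.png

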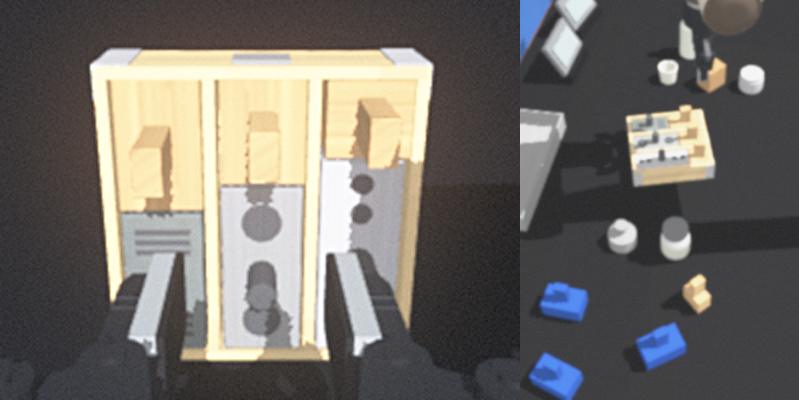

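All three pieces are flush in line with their instruments. The bystanders, the spare and the blue look-alikes are where they stood, and the gripper is clear.

```bash
python3 -c "
from cell import r
print(r.close_job(),r.sense()['t'])"
```

```text
the job is handed in; nothing more can be done
the job is handed in; nothing more can be done
```

The case is packed and the job is handed in, at about 27 s of the 72 s allowed; no verdict is reported.

- **What I did:** I pushed the load cell, die block and sensor head to the +x ends of their channels with shut fingers. At each end the arm stopped and the push force rose to 11–14 N. Pieces 41, 56 and 71 then went into the gaps and were pressed down with about 20 N.
- **Seating:** Pieces 41, 56 and 71 bottomed at TCP heights of 0.0506, 0.0543 and 0.0589 m. These match the gripping heights plus the 6 mm case floor.
- **Final picture:** All three bodies look flush and in line with their instruments, and the gripper is clear. The spare, the blue look-alikes and the bystanders in view look unmoved. I judged this by eye and did not measure final positions.
- **Disagreements:** The instruments stopped about 2 mm further along +x than the case fit predicted, within the play. On gripping 56 and 71, the fingertips touched the piece body, pushing the arm up by 2–4 mm at 6–8 N. Piece 56 brushed something lightly on the way in, at about 4 N.

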